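# Pack the cheese carrier: log below, cover board squared into the corner on top

## Robot

A 6-joint arm with a two-finger parallel gripper is mounted at the origin on a cart in front of the work surface, level with it; the furniture and walls round the work are solid. World frame = base frame: x ahead of the robot, y to its left, z up, the work surface at z = 0. Lengths are in m, angles in rad, forces in N, time in s.
With the tool pointing down it reaches from about 0.35 to 0.775 m from the base axis. Payload 5.5 kg.
Tool frame: the origin (TCP) lies midway between the tips of the shut fingers; the grasp point (between the pads) lies 19 mm behind it (env.tcp_to_grasp is the distance from the TCP to the grasp point, in m); z points along the fingers, y is the direction in which the jaws open and shut (so a half turn about z gives the same grasp; the last joint's range is limited). The gripper opens to 85 mm and grips with 20 to 120 N. Pads are 22 mm wide; open, the fingers measure 114 mm over their backs; the gripper's body (76 mm by 85 mm) begins 54 mm behind the grasp point. The pads swing forward as they close: fully open they stand 13 mm farther back than shut.
Start: joints at [1.124, 0.313, 0.046, 1.304, 0, 1.431], TCP at [0.174, 0.548, 0.231] pointing down, gripper open.
Joint ranges: [-2.76, 2.76], [-0.86, 1.69], [-1.03, 1.26], [-2.2, 2.34], [-1.47, 1.5], [-3.14, 3.14]. Speed limits (rad/s): [2.57, 2.57, 3.14, 3.14, 3.14, 3.14].

## Interface

Orientations are given as a unit quaternion [w, x, y, z].
In Python, from workcell import get_state, viewer, hand_in, finder, env gives the robot as it stands.
- The arm moves only by the tool arm_command, never from a script. Its argument "motion" is a list of rows, each an object of numbers: "x", "y", "z": the shift along the tool's x, y, z in mm; "rx", "ry", "rz": the turn, a rotation vector about the tool's x, y, z in degrees; "hand": the closure, from -1 (fully open) to 1 (shut). A call has 1 to 10 rows; each row is the pose to reach, as a shift and turn from the pose commanded when the call began, along the tool's axes at that moment; what a row does not reach only later rows make up. A row lasts 1/8 s, in which the tool goes at most 62.5 mm and 10.7 degrees, less where a joint would pass 70% of its speed; a pose out of reach is approached as far as the arm can. A call with a gripper value outside its range is refused whole. The fingers move at their own pace and stop on an object; "force" is the grip in N (left out, the last holds). Time passes only in rows, so rows that repeat a pose let the fingers close. It gives the time, the measured TCP pose, the force and the opening at its end, in the units of the state.
- get_state(): the state, without advancing time (a new reading comes with each control period).
- viewer.read_camera(name): name is "scene" or "side" or "wrist"; returns a dict with "image" (400x640x3 uint8, red, green, blue), "z_map" (400x640 float32, m along the optical axis (not along the pixel's ray), 0 where there is no reading), "intrinsics" (3x3 intrinsics, pixels), "rvec" (rotation vector, rad) and "tvec" (3), from world to camera coordinates, as OpenCV has them. Camera axes: x right, y down, z forward; pixel columns grow to the right and rows downward; lengths in m; the calibration is good to about 2 mm. A picture is of the moment at which its call begins.
- hand_in(): hands the job in, once; it reports no verdict.
Trained networks look in a picture, given as the dict that the camera call returned (one of the last four; its "shot" number tells which), for a name from the list of things; names that differ only in an ending like _2 or _b are one class to them, and where a whole thing is asked for, a point or a joint stands for the part that bears it (a point fixed in the world has none). Each returns a list of dicts, best first, with "score" (0 to 1); they miss things now and then, are a little off and sometimes report something else, mostly with a low value. They report only what shows in the picture. A call takes as long as a camera call. They do not tell look-alikes from the thing itself.
- finder.find_in(picture, query): "at" ([column, row] in pixels, amid what is visible of it).
- finder.masks_of(picture, query): "region" (400x640 bool, what is visible of it) and "at" ([column, row] in pixels, amid what is visible of it).
The state is a dict: "clock": time; "joint_pos": joint angles; "qvel": joint speeds; "tau": joint torques, N m; "tcp_pos": TCP position; "orientation": TCP orientation; "wrist_force": force on the tool from outside, world axes, zero at the start; "ft_torque": the same for the moment, N m; "finger_gap": finger opening in m.
Only numpy, scipy, OpenCV 4.12 (cv2) and the standard library are available. Lean on these libraries where they do the work, as an engineer would, in place of code of your own. Each camera call takes 0.05 s, during which the arm holds its last target.

## Task

Pack the wooden carrier: lay the single cheese log that lies to its left down in the long channel first, then put the wooden cover board over it, flat on the four blocks with the grip batten up, and push the board square and flush into the corner of the two raised rails. Set both down without dropping them, and leave the other cheeses where they stand.

Things in the scene. Friction and masses are not known exactly. Their poses are not given: they have to be found in the camera images.
- carrier: Fixed wooden carrier, 160 (x) x 180 (y) mm; origin at the centre of its underside, on the counter, z up. Four corner blocks (x 25 to 68 mm either side of the middle, from 36 mm outwards in y) have level tops 52 mm above the counter, to carry the board. Between them runs the log's channel, along y. Raised rails stand on the +x and -y edges only; the other two sides have none.
- channel (a point): Centre of the channel's floor, 8 mm above the counter, at x = y = 0 of the carrier, axes as its own. Channel 50 mm wide (x), 156 mm long (y), its +y end stop 20 mm high. Across its middle, along x, a 72 mm wide gap between the blocks leaves room for fingers beside the log (47 mm to the rail at +x, open at -x). The log's centre belongs 19 mm above this point, its length along y.
- corner (a point): Inside corner of the two rails at the height of the block tops (52 mm), at (+68, -78) mm of the carrier, axes as its own: the rails' inner faces run from here along +y and along -x. Rails 12 mm thick, their tops 66 mm above the counter.
- board_batten (a point): Middle of the batten on the loose flat wooden board (0.25 kg), over the board's centre, 25 mm above its underside; z up. Board 136 (x) x 160 (y) x 12 mm, alike after a half turn. Batten 20 (x) x 90 (y) mm, 26 mm high on the board, pinched across its 20 mm. Home in the carrier this point is at x 0, y +2 mm of the carrier, 77 mm above the counter, axes parallel to the carrier's.
- log_center (a point): Centre of the loose grey cheese log, lying by itself on the counter left of the carrier (other logs in the display behind stay); length 144 mm along y, 42 mm wide (x), 38 mm high, about 0.22 kg. z up at the start.
- drum: Bystander: loose drum-shaped cheese, 63 mm across, 72 mm high; origin under its centre.
- brick: Bystander: loose grey flat-topped pyramid cheese, 57 x 63 x 53 mm; origin under its centre.
- pyramid: Bystander: loose pale pyramid cheese, 76 x 78 x 80 mm; origin under its centre.
Not all that is in view belongs to the job. There is more than one size of the part that bears log_center; the job needs the larger.

How it is judged:
By the outcome, as a careful person would: the job done as asked, in the order asked, and still so for the second after the job is handed in, with the robot touching nothing.
It also fails if it takes over 64 s, if anything falls off the work surface, if the arm or the gripper's body presses on something with over 40 N, if the wrist force passes 120 N, or if a joint passes its speed limit or range.

## Working session

There is one attempt and no reset: what is moved stays moved. The work goes in short steps, Python scripts to look and compute and a tool call to move; the robot and the scene stay as the last step left them, time stands still between calls to the robot, and variables do not carry over. Pictures are saved under pics/ and viewed, and the job is handed in when it is done.

Besides the shell and the picture viewer there is one more tool, called after "Request:" in YAML: its name, and indented under it one key for each argument. arm_command: Moves the arm, as the interface text tells. Its arguments: {"type":"object","properties":{"motion":{"type":"array","items":{"type":"object","properties":{"x":{"type":"number"},"y":{"type":"number"},"z":{"type":"number"},"rx":{"type":"number"},"ry":{"type":"number"},"rz":{"type":"number"},"hand":{"type":"number"}}}},"force":{"type":"number"}},"required":["motion"]}

```bash
ls; mkdir -p pics; cat > h.py <<'E'
import numpy as np, cv2, pickle
from workcell import get_state, viewer, hand_in, finder, env
def shot(n,save=None):
    p=viewer.read_camera(n)
    if save: cv2.imwrite('pics/'+save,cv2.cvtColor(p['image'],cv2.COLOR_RGB2BGR))
    return p
def cloud(p):
    K=np.array(p['intrinsics']);R=cv2.Rodrigues(np.array(p['rvec'],float))[0];t=np.array(p['tvec'],float).ravel()
    z=p['z_map'];v,u=np.mgrid[:z.shape[0],:z.shape[1]]
    c=np.stack([(u-K[0,2])/K[0,0]*z,(v-K[1,2])/K[1,1]*z,z],-1)
    w=(c-t)@R
    w[z<=0]=np.nan
    return w
E
python3 - <<'E'
from h import *
s=get_state();print({k:np.round(v,3) for k,v in s.items()})
for n in ['scene','side','wrist']:
    p=shot(n,f'{n}0.png'); pickle.dump(p,open(f'{n}0.pkl','wb'))
    for q in ['carrier','log_center','board_batten','drum','brick','pyramid']:
        try:
            w=cloud(p)
            for r in finder.masks_of(p,q)[:4]:
                m=r['region'];print(n,q,round(r['score'],2),np.round(r['at']),m.sum(),np.round(np.nanmedian(w[m],0),3),np.round(np.nanpercentile(w[m],2,axis=0),3),np.round(np.nanpercentile(w[m],98,axis=0),3))
        except Exception as e: print(n,q,e)
E
```

```text
pics
{'clock': np.float64(0.0), 'joint_pos': array([ 1.124,  0.314,  0.045,  1.304, -0.   ,  1.431]), 'qvel': array([-0.001, -0.   , -0.   ,  0.   ,  0.   , -0.001]), 'tau': array([ 0.0000e+00, -4.8063e+01,  2.9854e+01,  2.0000e-02,  0.0000e+00,
        0.0000e+00]), 'tcp_pos': array([0.173, 0.548, 0.23 ]), 'orientation': array([-0.   ,  0.153,  0.988, -0.001]), 'wrist_force': array([ 0.497, -0.045,  0.403]), 'ft_torque': array([-0.023,  0.021,  0.014]), 'finger_gap': np.float64(0.086)}
scene carrier 0.71 [296. 208.] 2157 [0.565 0.131 0.034] [0.475 0.022 0.002] [0.636 0.209 0.068]
scene log_center 0.89 [244. 166.] 326 [0.503 0.421 0.032] [0.488 0.361 0.008] [0.527 0.503 0.041]
scene log_center 0.7 [340. 187.] 165 [0.774 0.141 0.025] [0.735 0.109 0.008] [0.821 0.185 0.034]
scene board_batten 0.97 [365. 314.] 2130 [ 0.499 -0.357  0.012] [ 0.43  -0.433  0.006] [ 0.577 -0.269  0.039]
scene drum 0.96 [422. 283.] 467 [ 0.693 -0.382  0.061] [ 0.675 -0.401  0.006] [ 0.726 -0.351  0.075]
scene brick 0.86 [393. 252.] 379 [ 0.713 -0.22   0.027] [ 0.697 -0.239 -0.002] [ 0.748 -0.184  0.055]
scen
[... 191 characters left out ...]
side log_center 0.9 [387. 270.] 664 [0.52  0.446 0.031] [ 0.496  0.344 -0.002] [0.535 0.509 0.039]
side log_center 0.53 [276. 222.] 326 [0.788 0.162 0.022] [ 0.741  0.11  -0.002] [0.833 0.198 0.03 ]
side board_batten 0.62 [317. 126.] 764 [ 0.516 -0.33   0.01 ] [ 0.44  -0.428 -0.   ] [ 0.586 -0.258  0.037]
side board_batten 0.45 [387. 270.] 592 [0.519 0.45  0.032] [0.496 0.37  0.009] [0.534 0.509 0.039]
side drum 0.69 [269. 129.] 270 [ 0.714 -0.35   0.045] [ 0.684 -0.381  0.001] [ 0.739 -0.337  0.071]
side brick 0.63 [273. 151.] 162 [ 0.738 -0.19   0.04 ] [ 0.713 -0.226  0.006] [ 0.757 -0.138  0.064]
side pyramid 0.66 [395. 310.] 780 [0.563 0.582 0.033] [0.519 0.539 0.001] [0.595 0.611 0.079]
```

View pics/scene0.png

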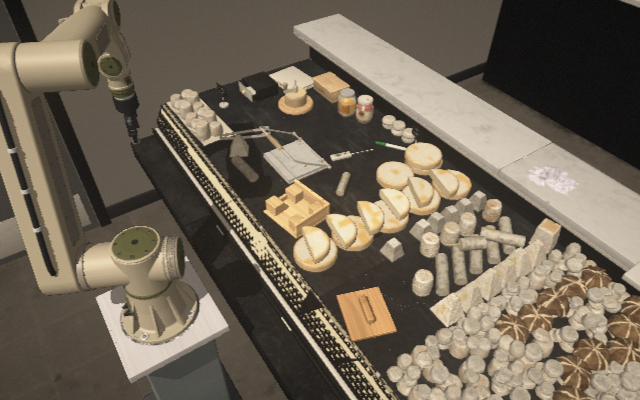

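View pics/side0.png

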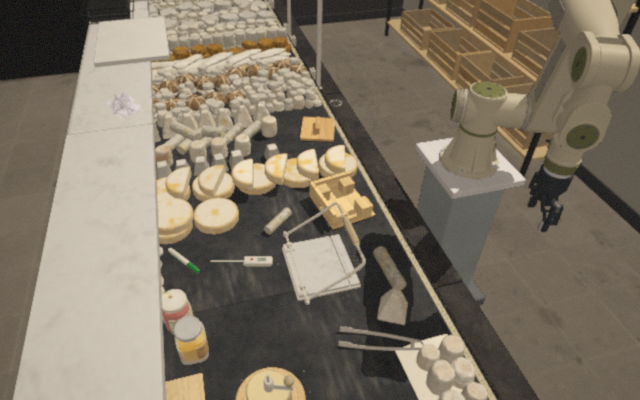

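View pics/wrist0.png

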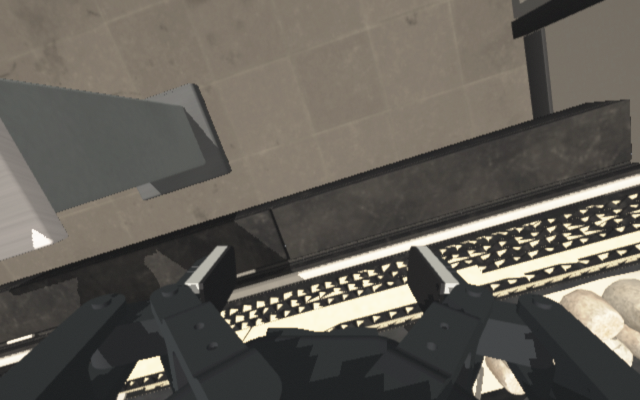

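The scene view shows two loose grey logs: one at (244,166), about 145 mm long, left of the carrier, and one at (340,187), about 90 mm long, behind it. The larger left one fits the job. The carrier is at (296,208) and the board at (365,314). I'll confirm with enlarged crops and a height map.

```bash
python3 - <<'E'
from h import *
ps=[pickle.load(open(f'{n}0.pkl','rb')) for n in ['scene','side']]
a=cv2.resize(ps[0]['image'][110:250,200:380],None,fx=4.4,fy=4.0,interpolation=cv2.INTER_CUBIC)[:,:,::-1]
cv2.imwrite('pics/cropA.png',a)
b=cv2.resize(ps[1]['image'][150:350,240:440],None,fx=3,fy=3,interpolation=cv2.INTER_CUBIC)[:,:,::-1]
cv2.imwrite('pics/cropB.png',b)
# height map top view 2 mm, x 0.35..0.85 (up), y 0.7..-0.5 -> image
ims=[]
for p in ps:
    w=cloud(p); g=np.zeros((280,650,3),np.uint8)
    X=w.reshape(-1,3);ok=np.isfinite(X).all(1)&(X[:,2]<0.3)&(X[:,2]>-.02);C=p['image'].reshape(-1,3)[ok];X=X[ok]
    r=((0.88-X[:,0])/0.002).astype(int);c=((0.75-X[:,1])/0.002).astype(int)
    k=(r>=0)&(r<280)&(c>=0)&(c<650)
    h=cv2.applyColorMap(np.clip(X[:,2]/0.15*255,0,255).astype(np.uint8),cv2.COLORMAP_JET)[:,0]
    g[r[k],c[k]]=h[k]; ims.append(cv2.dilate(g,np.ones((2,2))))
cv2.imwrite('pics/hm.png',np.vstack(ims))
E
```

```text
(no output)
```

View pics/cropA.png

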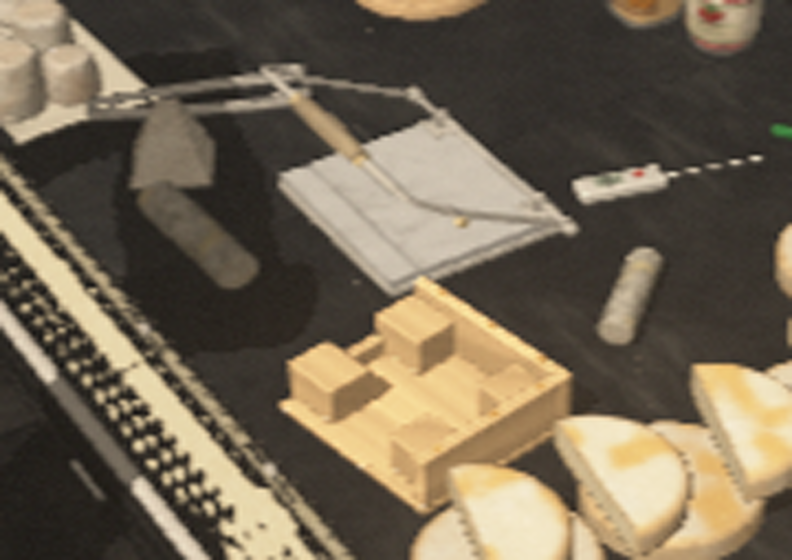

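View pics/cropB.png

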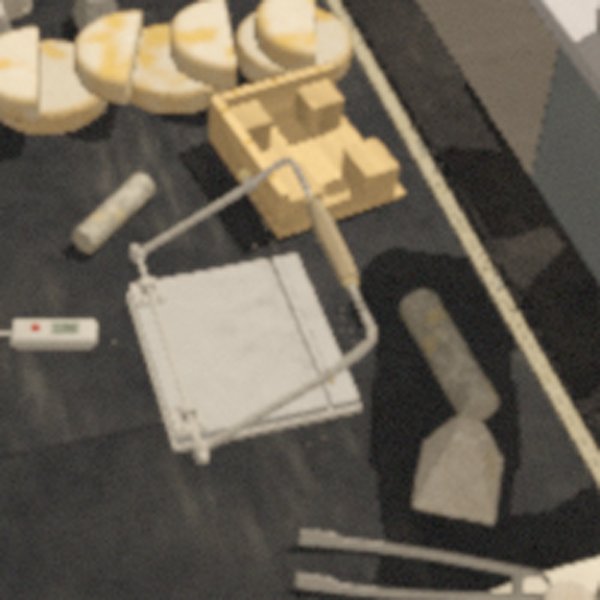

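View pics/hm.png

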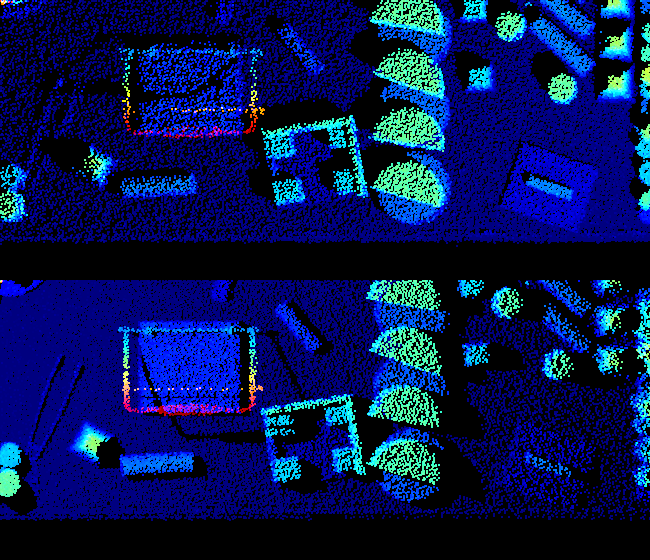

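Crop A confirms it: the lone long grey log at scene (244,166) lies left of the carrier and touches, or nearly touches, the grey pyramid. The shorter one at (340,187) is the decoy. Next I fit the box models to the point clouds.

```bash
cat >> h.py <<'E'
from scipy.optimize import least_squares
B=lambda x0,x1,y0,y1,z0,z1:np.array([[x0,y0,z0],[x1,y1,z1]])/1000.
MOD={'carrier':[B(-80,80,-90,90,0,8),B(68,80,-90,90,0,66),B(-80,80,-90,-78,0,66)]+[B(a,b,c,d,0,52) for a,b in((25,68),(-68,-25)) for c,d in((36,78),(-78,-36))]+[B(-25,25,78,90,0,28)],
'board':[B(-68,68,-80,80,-25,-13),B(-10,10,-45,45,-13,13)],
'log':[B(-21,21,-72,72,-19,19)]}
def sdf(P,boxes):
    best=None
    for b in boxes:
        c=b.mean(0);h=(b[1]-b[0])/2;q=np.abs(P-c)-h
        d=np.linalg.norm(np.maximum(q,0),axis=1)+np.minimum(q.max(1),0)
        best=d if best is None else np.minimum(best,d)
    return best
def fit(P,name,x0,zoff=None):
    # x0: x,y,yaw,z
    def f(v):
        c,s=np.cos(v[2]),np.sin(v[2]);Q=P-[v[0],v[1],v[3]]
        Q=np.stack([c*Q[:,0]+s*Q[:,1],-s*Q[:,0]+c*Q[:,1],Q[:,2]],1)
        return sdf(Q,MOD[name])
    r=least_squares(f,x0,loss='soft_l1',f_scale=0.002,x_scale=[.01,.01,.05,.01])
    return r.x,np.median(np.abs(f(r.x))),f(r.x)
def sel(w,ctr,rad,zmin,zmax=.3):
    P=w.reshape(-1,3);P=P[np.isfinite(P).all(1)]
    k=(np.hypot(P[:,0]-ctr[0],P[:,1]-ctr[1])<rad)&(P[:,2]>zmin)&(P[:,2]<zmax)
    return P[k]
E
python3 - <<'E'
from h import *
ps={n:pickle.load(open(f'{n}0.pkl','rb')) for n in ['scene','side']}
W={n:cloud(p) for n,p in ps.items()}
for n in W:
    g=W[n].reshape(-1,3);k=np.isfinite(g).all(1)&(abs(g[:,0]-.45)<.05)&(abs(g[:,1]-.3)<.05);print(n,'ground z',np.median(g[k,2]),g[k,2].std())
W['both']=np.concatenate([W['scene'].reshape(-1,3),W['side'].reshape(-1,3)])[:,None]
for n in W:
  for name,c,rad,zm,zx,yaw in [('carrier',(.56,.115),.125,.008,.075,.17),('log',(.515,.435),.085,.012,.05,0),('board',(.505,-.345),.12,.006,.05,-.3)]:
    P=sel(W[n],c,rad,zm,zx)
    x,e,f=fit(P,name,[*c,yaw,{'carrier':0,'log':.019,'board':.025}[name]])
    print(n,name,len(P),np.round(x*[1000,1000,57.3,1000],1),'med mm',round(e*1000,2))
E
```

```text
scene ground z -0.0008542819601602703 0.0057638633302684195
side ground z -0.0022186715534803026 0.0027944086140678495
scene carrier 1805 [555.2 123.2   9.7   1.3] med mm 1.53
scene log 316 [512.6 436.6   3.2  16.4] med mm 2.11
scene board 2155 [ 505.9 -348.5  -18.7   25. ] med mm 1.72
side carrier 1779 [557.4 123.5  10.   -0.9] med mm 1.77
side log 609 [509.7 435.5   3.2  14.9] med mm 1.67
side board 641 [ 510.7 -345.7  -17.6   22.9] med mm 1.68
both carrier 3584 [5.563e+02 1.233e+02 9.800e+00 5.000e-01] med mm 1.83
both log 925 [510.5 435.8   3.4  15.3] med mm 1.86
both board 2796 [ 506.2 -347.7  -18.7   24.5] med mm 1.82
```

```bash
cat >> h.py <<'E'
from scipy.spatial.transform import Rotation as Ro
def plan(x,y,z,jaw_deg):
    """tool-frame shift/turn from measured pose to TCP x,y,z (m), pointing down, tool y at jaw_deg in world"""
    s=get_state();q=s['orientation'];R=Ro.from_quat([q[1],q[2],q[3],q[0]])
    d=R.inv().apply(np.array([x,y,z])-s['tcp_pos'])*1000
    best=None
    for j in (jaw_deg,jaw_deg+180):
        a=np.radians(j);Y=np.array([np.cos(a),np.sin(a),0]);Z=np.array([0,0,-1.]);X=np.cross(Y,Z)
        T=Ro.from_matrix(np.stack([X,Y,Z],1));rv=np.degrees((R.inv()*T).as_rotvec())
        if best is None or np.linalg.norm(rv)<np.linalg.norm(best):best=rv
    print('clock',s['clock'],'tcp',np.round(s['tcp_pos']*1000,1),'shift',np.round(d,1),'turn',np.round(best,2),'F',np.round(s['wrist_force'],1),'gap',round(float(s['finger_gap'])*1000,1))
E
python3 -c "
from h import *
plan(.511,.436,.2,3.3)"
```

```text
clock 1.05 tcp [173.7 548.2 231.3] shift [-355.4   -5.1   31.3] turn [ 1.000e-02 -0.000e+00  6.912e+01] F [ 0.8  0.2 -0.4] gap 85.5
```

Request:
arm_command:
  motion:
    - {"x": -355.5,"y": -5,"z": 31,"rz": 69,"hand": -1}
    - {"x": -355.5,"y": -5,"z": 31,"rz": 69,"hand": -1}
    - {"x": -355.5,"y": -5,"z": 31,"rz": 69,"hand": -1}
    - {"x": -355.5,"y": -5,"z": 31,"rz": 69,"hand": -1}
    - {"x": -355.5,"y": -5,"z": 31,"rz": 69,"hand": -1}
    - {"x": -355.5,"y": -5,"z": 31,"rz": 69,"hand": -1}
    - {"x": -355.5,"y": -5,"z": 31,"rz": 69,"hand": -1}
    - {"x": -355.5,"y": -5,"z": 31,"rz": 69,"hand": -1}
    - {"x": -355.5,"y": -5,"z": 31,"rz": 69,"hand": -1}
    - {"x": -355.5,"y": -5,"z": 31,"rz": 69,"hand": -1}

```text
invalid input at $.motion[0]: expected keys x, y, z, rx, ry, rz, hand
```

```bash
python3 - <<'E'
from h import *
p=shot('wrist','wrist1.png');w=cloud(p)
for r in finder.masks_of(p,'log_center')[:2]:
    m=r['region'];P=w[m];P=P[np.isfinite(P).all(1)];print(r['score'],r['at'],np.percentile(P,[2,50,98],axis=0).round(3).tolist())
    P=P[(P[:,2]>.012)&(P[:,2]<.05)]
    x,e,f=fit(P,'log',[.511,.436,.05,.019]);print(np.round(x*[1000,1000,57.3,1000],1),e)
plan(.511,.436,.2,3.3)
E
```

```text
clock 1.15 tcp [173.7 548.2 231.3] shift [-355.5   -5.1   31.3] turn [ 1.000e-02 -0.000e+00  6.912e+01] F [-0.6  0.1 -0.1] gap 85.3
```

View pics/wrist1.png

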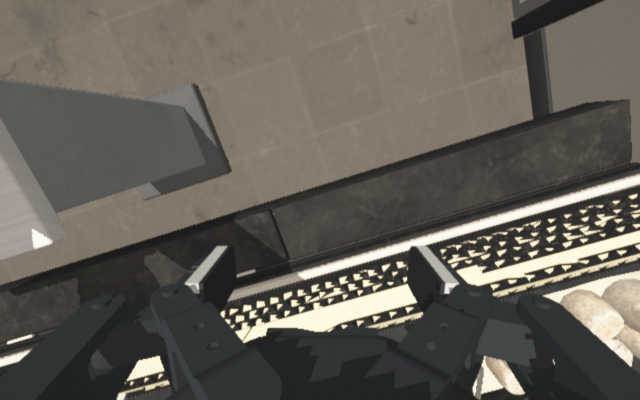

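The move was refused because every key is required, so the picture is unchanged from the start.

Request:
arm_command:
  motion:
    - {"x": -355.5,"y": -5,"z": 31,"rx": 0,"ry": 0,"rz": 69,"hand": -1}
    - {"x": -355.5,"y": -5,"z": 31,"rx": 0,"ry": 0,"rz": 69,"hand": -1}
    - {"x": -355.5,"y": -5,"z": 31,"rx": 0,"ry": 0,"rz": 69,"hand": -1}
    - {"x": -355.5,"y": -5,"z": 31,"rx": 0,"ry": 0,"rz": 69,"hand": -1}
    - {"x": -355.5,"y": -5,"z": 31,"rx": 0,"ry": 0,"rz": 69,"hand": -1}
    - {"x": -355.5,"y": -5,"z": 31,"rx": 0,"ry": 0,"rz": 69,"hand": -1}
    - {"x": -355.5,"y": -5,"z": 31,"rx": 0,"ry": 0,"rz": 69,"hand": -1}
    - {"x": -355.5,"y": -5,"z": 31,"rx": 0,"ry": 0,"rz": 69,"hand": -1}
    - {"x": -355.5,"y": -5,"z": 31,"rx": 0,"ry": 0,"rz": 69,"hand": -1}
    - {"x": -355.5,"y": -5,"z": 31,"rx": 0,"ry": 0,"rz": 69,"hand": -1}

```text
clock: 2.4
tcp_pos: [0.5104, 0.4366, 0.2007]
orientation: [0.0, 0.685, 0.729, 0.0]
wrist_force: [-0.1, -0.5, 0.1]
finger_gap: 0.0857
```

```bash
python3 - <<'E'
from h import *
p=shot('wrist','wrist2.png');w=cloud(p)
for r in finder.masks_of(p,'log_center')[:2]:
    m=r['region'];P=w[m];P=P[np.isfinite(P).all(1)];print(r['score'],r['at'],np.percentile(P,[2,50,98],axis=0).round(3).tolist())
    P=P[(P[:,2]>.012)&(P[:,2]<.05)]
    x,e,f=fit(P,'log',[.511,.436,.05,.019]);print(np.round(x*[1000,1000,57.3,1000],1),e)
plan(.511,.436,.2,3.3)
E
```

```text
0.8 [322.8, 182.3] [[0.492, 0.366, 0.02], [0.512, 0.441, 0.035], [0.532, 0.503, 0.038]]
[513.3 431.9   4.   16.2] 0.0016140537528286092
clock 2.5 tcp [510.5 436.5 200.7] shift [-0.6  0.5  0.7] turn [ 0.02 -0.02  0.21] F [-0.5  0.6  0.1] gap 85.5
```

View pics/wrist2.png

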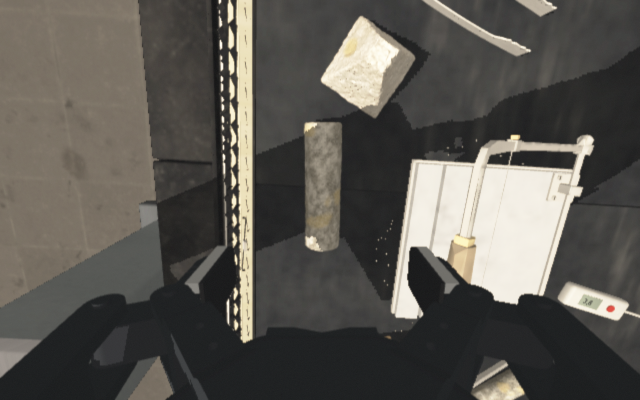

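The log shows at rows 122–250, columns 305–342, centre about (512, 435) mm, clear of the pyramid and the slicer. I'll descend to grasp it.

Request:
arm_command:
  motion:
    - {"x": -1.5,"y": 1.5,"z": 50,"rx": 0,"ry": 0,"rz": 0,"hand": -1}
    - {"x": -1.5,"y": 1.5,"z": 100,"rx": 0,"ry": 0,"rz": 0,"hand": -1}
    - {"x": -1.5,"y": 1.5,"z": 150,"rx": 0,"ry": 0,"rz": 0,"hand": -1}
    - {"x": -1.5,"y": 1.5,"z": 180,"rx": 0,"ry": 0,"rz": 0,"hand": -1}
    - {"x": -1.5,"y": 1.5,"z": 194,"rx": 0,"ry": 0,"rz": 0,"hand": -1}
    - {"x": -1.5,"y": 1.5,"z": 194,"rx": 0,"ry": 0,"rz": 0,"hand": -1}

```text
clock: 3.25
tcp_pos: [0.5122, 0.4346, 0.0059]
orientation: [-0.0, 0.686, 0.728, -0.001]
wrist_force: [0.1, 0.0, 0.7]
finger_gap: 0.0853
```

Request:
arm_command:
  motion:
    - {"x": 0,"y": 0,"z": 0,"rx": 0,"ry": 0,"rz": 0,"hand": 1}
    - {"x": 0,"y": 0,"z": 0,"rx": 0,"ry": 0,"rz": 0,"hand": 1}
    - {"x": 0,"y": 0,"z": 0,"rx": 0,"ry": 0,"rz": 0,"hand": 1}
    - {"x": 0,"y": 0,"z": 0,"rx": 0,"ry": 0,"rz": 0,"hand": 1}
    - {"x": 0,"y": 0,"z": 0,"rx": 0,"ry": 0,"rz": 0,"hand": 1}
    - {"x": 0,"y": 0,"z": 0,"rx": 0,"ry": 0,"rz": 0,"hand": 1}
  force: 35

```text
clock: 4.0
tcp_pos: [0.5133, 0.4352, 0.008]
orientation: [0.0, 0.686, 0.728, 0.001]
wrist_force: [-0.3, 0.3, 5.8]
finger_gap: 0.0403
```

Request:
arm_command:
  motion:
    - {"x": 0,"y": 0,"z": -30,"rx": 0,"ry": 0,"rz": 0,"hand": 1}
    - {"x": 0,"y": 0,"z": -80,"rx": 0,"ry": 0,"rz": 0,"hand": 1}
    - {"x": 0,"y": 0,"z": -140,"rx": 0,"ry": 0,"rz": 0,"hand": 1}
    - {"x": 0,"y": 0,"z": -200,"rx": 0,"ry": 0,"rz": 0,"hand": 1}
    - {"x": 0,"y": 0,"z": -220,"rx": 0,"ry": 0,"rz": 0,"hand": 1}
    - {"x": 0,"y": 0,"z": -220,"rx": 0,"ry": 0,"rz": 0,"hand": 1}

```text
clock: 4.75
tcp_pos: [0.5135, 0.4352, 0.2285]
orientation: [0.0, 0.686, 0.728, 0.002]
wrist_force: [0.2, 0.2, -3.6]
finger_gap: 0.0398
```

```bash
python3 - <<'E'
from h import *
p=shot('wrist','wrist3.png');w=cloud(p)
plan(.556,.123,.22,9.8)
E
```

```text
clock 4.8 tcp [512.7 434.6 226.2] shift [-313.7   24.6    6.1] turn [ 0.02 -0.01 -6.38] F [-0.1  0.3 -2.9] gap 40.0
```

View pics/wrist3.png

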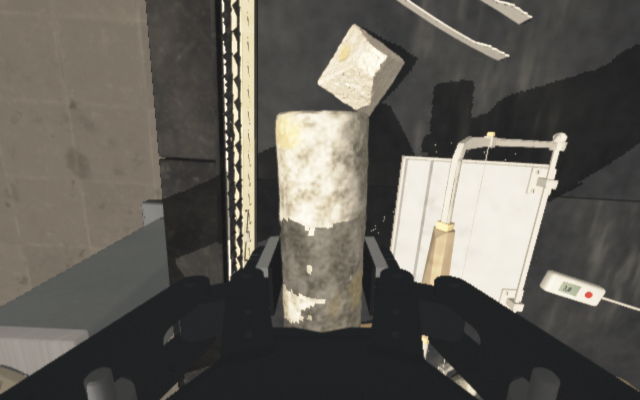

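The wrist view shows the log held level between the pads (columns 277–368). The pyramid at (365,65) is undisturbed. Next I move over the carrier.

Request:
arm_command:
  motion:
    - {"x": -50,"y": 4,"z": 3,"rx": 0,"ry": 0,"rz": -1.5,"hand": 1}
    - {"x": -105,"y": 8,"z": 6,"rx": 0,"ry": 0,"rz": -3,"hand": 1}
    - {"x": -160,"y": 12,"z": 6,"rx": 0,"ry": 0,"rz": -5,"hand": 1}
    - {"x": -215,"y": 17,"z": 6,"rx": 0,"ry": 0,"rz": -6.4,"hand": 1}
    - {"x": -270,"y": 21,"z": 6,"rx": 0,"ry": 0,"rz": -6.4,"hand": 1}
    - {"x": -313.5,"y": 24.5,"z": 6,"rx": 0,"ry": 0,"rz": -6.4,"hand": 1}
    - {"x": -313.5,"y": 24.5,"z": 6,"rx": 0,"ry": 0,"rz": -6.4,"hand": 1}
    - {"x": -313.5,"y": 24.5,"z": 6,"rx": 0,"ry": 0,"rz": -6.4,"hand": 1}

```text
clock: 5.8
tcp_pos: [0.5548, 0.1231, 0.2185]
orientation: [-0.001, 0.644, 0.765, -0.001]
wrist_force: [0.7, 0.0, -2.6]
finger_gap: 0.04
```

```bash
python3 - <<'E'
from h import *
p=shot('wrist','wrist4.png');w=cloud(p)
P=sel(w,(.556,.123),.125,.008,.075)
x,e,f=fit(P,'carrier',[.556,.123,.17,0]);print(len(P),np.round(x*[1000,1000,57.3,1000],1),e)
# held log
L=sel(w,(.556,.123),.15,.15,.27);print(len(L),np.percentile(L,[1,50,99],axis=0).round(3).tolist())
s=shot('scene');ws=cloud(s);L=sel(ws,(.556,.123),.15,.19,.24)
r=finder.masks_of(s,'log_center')
for q in r[:3]:
    P=ws[q['region']];print(q['score'],q['at'],np.nanpercentile(P,[2,50,98],axis=0).round(3).tolist())
plan(.556,.123,.22,9.8)
E
```

```text
6268 [556.3 127.6   9.7  -0.6] 0.0005125616862211718
23019 [[0.516, 0.096, 0.231], [0.551, 0.14, 0.246], [0.593, 0.192, 0.269]]
0.64 [341.6, 185.9] [[0.736, 0.109, -0.003], [0.776, 0.144, 0.024], [0.828, 0.195, 0.033]]
0.53 [298.0, 171.4] [[0.538, 0.049, 0.218], [0.553, 0.08, 0.242], [0.577, 0.136, 0.251]]
clock 5.95 tcp [555.2 124.2 219.5] shift [-1.4  0.5 -0.5] turn [-0.08 -0.02  0.12] F [-0.1 -0.5 -2.6] gap 40.1
```

View pics/wrist4.png

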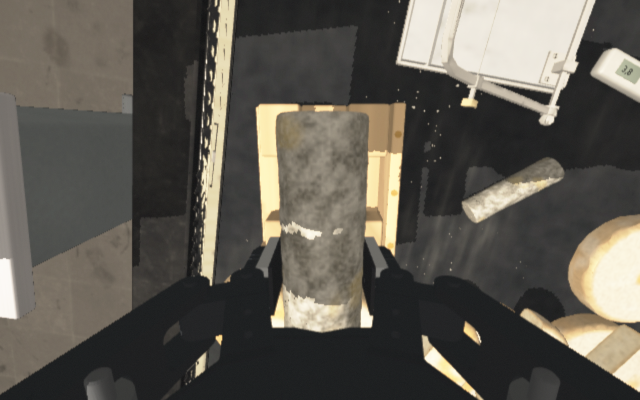

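```bash
python3 - <<'E'
from h import *
W={n:cloud(pickle.load(open(f'{n}0.pkl','rb'))) for n in ['scene','side']}
p=viewer.read_camera('wrist');W['wrist']=cloud(p)
c,s=np.cos(np.radians(9.7)),np.sin(np.radians(9.7))
for n in W:
    P=sel(W[n],(.556,.123),.14,-.01,.075)-[.5563,.1233,0]
    Q=np.stack([c*P[:,0]+s*P[:,1],-s*P[:,0]+c*P[:,1],P[:,2]],1)*1000
    def rng(k,ax,l):
        if k.sum()>15: print(n,l,k.sum(),np.percentile(Q[k,ax],[1,5,50,95,99]).round(1))
    z=Q[:,2];t=(z>48)&(z<57)
    for sx in(1,-1):
        for sy in(1,-1):
            k=t&(sx*Q[:,0]>20)&(sx*Q[:,0]<72)&(sy*Q[:,1]>30)&(sy*Q[:,1]<76 if sy<0 else Q[:,1]<95)
            rng(k,0,f'blk{sx}{sy} x');rng(k,1,f'blk{sx}{sy} y')
    r=(z>62)&(z<70)
    rng(r&(Q[:,1]<-70)&(Q[:,0]<60),1,'-y rail y');rng(r&(Q[:,1]<-70),0,'-y rail x');rng(r&(Q[:,0]>60)&(Q[:,1]>-70),0,'x rail x');rng(r&(Q[:,0]>60),1,'x rail y')
    b=(z>4)&(z<12);rng(b&(Q[:,1]>0),1,'base y')
    e=(z>16)&(z<34)&(abs(Q[:,0])<20)&(Q[:,1]>60);rng(e,1,'stop y')
    rng(e&(Q[:,2]>24),2,'stop z')
E
```

```text
scene blk11 x 113 [22.  24.6 46.8 67.  69.2]
scene blk11 y 113 [33.4 36.9 61.3 86.6 89.7]
scene blk1-1 x 82 [21.3 23.3 46.5 67.7 69.5]
scene blk1-1 y 82 [-68.4 -66.9 -54.2 -39.7 -37.8]
scene blk-11 x 115 [-70.3 -67.7 -50.3 -29.6 -26.6]
scene blk-11 y 115 [31.8 36.4 59.9 85.4 87.5]
scene blk-1-1 x 72 [-70.9 -69.8 -49.2 -30.4 -26.5]
scene blk-1-1 y 72 [-69.6 -67.  -53.  -39.9 -37.3]
scene -y rail y 131 [-135.3 -131.3  -88.2  -79.6  -78.4]
scene -y rail x 147 [-80.  -73.4  -7.9  69.8  76.7]
scene x rail x 95 [63.2 64.8 70.7 77.5 78.8]
scene x rail y 111 [-90.  -82.2 -11.2  75.   83.3]
scene base y 406 [ 0.9  2.8 28.2 78.9 99.5]
scene stop y 32 [72.6 74.1 80.  88.1 89.5]
scene stop z 21 [24.5 24.8 27.5 33.  33. ]
side blk11 x 79 [29.  29.9 51.  62.8 65.2]
side blk11 y 79 [39.  42.1 70.6 90.2 91.1]
side blk1-1 x 66 [28.6 30.2 46.2 61.4 61.9]
side blk1-1 y 66 [-74.5 -72.2 -55.1 -36.3 -33.9]
side blk-11 x 102 [-64.2 -62.6 -44.  -25.1 -22.9]
side blk-11 y 102 [38.1 40.9 64.9 86.3 89.9]
side blk-1-1 x 75 [-64.3 -63.4 -45.5 -24.6 -22.9]
side blk-1-1 y 75 [-75.  -74.5 -54.8 -35.8 -33. ]
side -y
[... 355 characters left out ...]
 57.6 68.7 69. ]
wrist blk11 y 1236 [34.4 36.7 64.6 85.4 86.5]
wrist blk1-1 x 346 [49.8 50.9 62.1 68.8 68.9]
wrist blk1-1 y 346 [-67.1 -63.7 -48.9 -38.5 -33.4]
wrist blk-11 x 1061 [-66.6 -65.6 -55.9 -33.2 -26.1]
wrist blk-11 y 1061 [34.  37.2 67.2 86.1 87.2]
wrist blk-1-1 x 287 [-66.9 -66.1 -58.3 -49.  -47.9]
wrist blk-1-1 y 287 [-66.1 -61.1 -48.2 -39.5 -38.7]
wrist -y rail y 49 [-131.8 -131.3 -126.1 -120.1 -119.6]
wrist -y rail x 53 [-50.4 -49.3 -47.   79.3  80.3]
wrist x rail x 1688 [68.6 69.  74.1 79.7 80.4]
wrist x rail y 1692 [-65.4 -57.3  17.4  80.3  85.6]
wrist base y 849 [ 0.5  2.2 17.9 66.2 82.1]
wrist stop y 156 [82.5 82.5 84.7 86.8 86.9]
wrist stop z 156 [25.3 25.7 27.1 28.5 28.9]
```

```bash
sed -i 's/for c,d in((36,78),(-78,-36))/for c,d in((36,90),(-78,-36))/' h.py; python3 - <<'E'
from h import *
W={n:cloud(pickle.load(open(f'{n}0.pkl','rb'))) for n in ['scene','side']}
p=viewer.read_camera('wrist');W['wrist']=cloud(p)
for n in W:
    P=sel(W[n],(.556,.123),.118,.008,.075)
    x,e,f=fit(P,'carrier',[.556,.123,.17,0]);print(n,len(P),np.round(x*[1000,1000,57.3,1000],1),e)
w=W['wrist'];L=sel(w,(.556,.123),.15,.15,.27)
# log in carrier frame
c,s=np.cos(np.radians(9.7)),np.sin(np.radians(9.7));P=L-[.556,.122,0]
Q=np.stack([c*P[:,0]+s*P[:,1],-s*P[:,0]+c*P[:,1],P[:,2]],1)*1000
for y0 in range(0,90,10):
    k=(Q[:,1]>y0)&(Q[:,1]<y0+10)
    if k.sum()>20: print(y0,k.sum(),np.percentile(Q[k,0],[1,50,99]).round(1),'z',np.percentile(Q[k,2],[2,50,98]).round(1))
print('ymax',np.percentile(Q[abs(Q[:,0])<15][:,1],[98,99.5]))
E
```

```text
scene 1751 [555.2 123.1   9.6   1.1] 0.0014396517722718924
side 1667 [557.7 122.8   9.7  -1.3] 0.0014441780907335604
wrist 6069 [557.5 120.6   9.6  -0.6] 0.00042558897348364544
0 3147 [-39.7   0.7  40.7] z [232.2 247.8 268.7]
10 3867 [-43.9   0.7  44.7] z [229.3 248.3 269.5]
20 1879 [-18.9   1.   20.4] z [234.1 246.7 249.4]
30 1994 [-18.6   0.9  20.3] z [235.1 246.6 249.4]
40 2111 [-18.7   0.9  20.2] z [235.  246.9 249.5]
50 2294 [-18.8   0.5  19.9] z [235.3 247.  249.6]
60 2410 [-18.9   0.4  19.7] z [235.7 246.7 249.5]
70 614 [-17.7   0.8  19.3] z [236.1 246.7 249.3]
ymax [71.08465639 72.21228567]
```

Request:
arm_command:
  motion:
    - {"x": -2,"y": 0.8,"z": 45,"rx": 0,"ry": 0,"rz": 0,"hand": 1}
    - {"x": -2,"y": 0.8,"z": 95,"rx": 0,"ry": 0,"rz": 0,"hand": 1}
    - {"x": -2,"y": 0.8,"z": 135,"rx": 0,"ry": 0,"rz": 0,"hand": 1}
    - {"x": -2,"y": 0.8,"z": 155,"rx": 0,"ry": 0,"rz": 0,"hand": 1}
    - {"x": -2,"y": 0.8,"z": 170,"rx": 0,"ry": 0,"rz": 0,"hand": 1}
    - {"x": -2,"y": 0.8,"z": 182,"rx": 0,"ry": 0,"rz": 0,"hand": 1}
    - {"x": -2,"y": 0.8,"z": 191,"rx": 0,"ry": 0,"rz": 0,"hand": 1}
    - {"x": -2,"y": 0.8,"z": 197,"rx": 0,"ry": 0,"rz": 0,"hand": 1}
    - {"x": -2,"y": 0.8,"z": 197,"rx": 0,"ry": 0,"rz": 0,"hand": 1}

```text
clock: 7.18
tcp_pos: [0.5569, 0.1213, 0.0232]
orientation: [-0.0, 0.644, 0.765, -0.0]
wrist_force: [-0.6, -0.2, -3.0]
finger_gap: 0.0397
```

Request:
arm_command:
  motion:
    - {"x": 0,"y": 0,"z": 2.5,"rx": 0,"ry": 0,"rz": 0,"hand": 1}
    - {"x": 0,"y": 0,"z": 4.5,"rx": 0,"ry": 0,"rz": 0,"hand": 1}
    - {"x": 0,"y": 0,"z": 6,"rx": 0,"ry": 0,"rz": 0,"hand": 1}
    - {"x": 0,"y": 0,"z": 7,"rx": 0,"ry": 0,"rz": 0,"hand": 1}
    - {"x": 0,"y": 0,"z": 7,"rx": 0,"ry": 0,"rz": 0,"hand": 1}

```text
clock: 7.8
tcp_pos: [0.5569, 0.1213, 0.0162]
orientation: [-0.0, 0.644, 0.765, -0.0]
wrist_force: [0.2, -0.4, -1.6]
finger_gap: 0.0397
```

Contact is just beginning (-1.6 N, down from -3), so I'll go a bit lower.

Request:
arm_command:
  motion:
    - {"x": 0,"y": 0,"z": 0.7,"rx": 0,"ry": 0,"rz": 0,"hand": 1}
    - {"x": 0,"y": 0,"z": 1.5,"rx": 0,"ry": 0,"rz": 0,"hand": 1}
    - {"x": 0,"y": 0,"z": 1.5,"rx": 0,"ry": 0,"rz": 0,"hand": 1}

```text
clock: 8.18
tcp_pos: [0.5571, 0.1214, 0.016]
orientation: [0.0, 0.644, 0.765, 0.0]
wrist_force: [-3.1, -0.7, 6.2]
finger_gap: 0.0399
```

Request:
arm_command:
  motion:
    - {"x": 0,"y": 0,"z": 0,"rx": 0,"ry": 0,"rz": 0,"hand": 0}
    - {"x": 0,"y": 0,"z": 0,"rx": 0,"ry": 0,"rz": 0,"hand": -0.5}
    - {"x": 0,"y": 0,"z": 0,"rx": 0,"ry": 0,"rz": 0,"hand": -0.8}
    - {"x": 0,"y": 0,"z": 0,"rx": 0,"ry": 0,"rz": 0,"hand": -0.8}
    - {"x": 0,"y": 0,"z": -20,"rx": 0,"ry": 0,"rz": 0,"hand": -0.8}
    - {"x": 0,"y": 0,"z": -60,"rx": 0,"ry": 0,"rz": 0,"hand": -0.8}
    - {"x": 0,"y": 0,"z": -120,"rx": 0,"ry": 0,"rz": 0,"hand": -0.8}
    - {"x": 0,"y": 0,"z": -180,"rx": 0,"ry": 0,"rz": 0,"hand": -0.8}
    - {"x": 0,"y": 0,"z": -220,"rx": 0,"ry": 0,"rz": 0,"hand": -0.8}
    - {"x": 0,"y": 0,"z": -220,"rx": 0,"ry": 0,"rz": 0,"hand": -0.8}

```text
clock: 9.43
tcp_pos: [0.5591, 0.1215, 0.239]
orientation: [0.003, 0.644, 0.765, 0.003]
wrist_force: [1.3, -0.7, 0.1]
finger_gap: 0.077
```

```bash
python3 - <<'E'
from h import *
p=shot('wrist','wrist5.png');w=cloud(p)
c,s=np.cos(np.radians(9.6)),np.sin(np.radians(9.6))
P=sel(w,(.556,.123),.118,.008,.1);MOD['cl']=MOD['carrier']+[B(-21,21,-72,72,8,46)]
x,e,f=fit(P,'cl',[.556,.123,.17,0]);print(len(P),np.round(x*[1000,1000,57.3,1000],1),e)
for n in ['wrist','scene','side']:
    pp=p if n=='wrist' else shot(n,f'{n}5.png')
    for q in finder.masks_of(pp,'log_center')[:3]:
        P=cloud(pp)[q['region']]-[.557,.122,0]
        Q=np.stack([c*P[:,0]+s*P[:,1],-s*P[:,0]+c*P[:,1],P[:,2]],1)*1000
        print(n,q['score'],np.round(q['at']),np.nanpercentile(Q,[2,50,98],axis=0).round(1).tolist())
plan(.508,-.347,.2,-18.5)
E
```

```text
16533 [557.5 120.7   9.7  -1. ] 0.0005786945115387049
wrist 0.76 [319. 179.] [[-17.9, -70.1, 30.6], [1.1, 3.8, 42.7], [19.8, 66.5, 45.8]]
wrist 0.71 [494. 182.] [[179.3, -42.8, 3.5], [226.2, -6.2, 25.4], [274.6, 26.3, 29.0]]
scene 0.77 [339. 185.] [[177.6, -44.0, 3.3], [218.4, -17.0, 25.1], [272.2, 21.0, 32.3]]
scene 0.61 [294. 203.] [[-22.9, -58.5, 19.3], [-9.0, 8.9, 41.8], [24.1, 66.9, 51.9]]
side 0.77 [339. 202.] [[-14.3, -62.0, 22.0], [7.2, 12.7, 39.8], [23.4, 74.1, 48.1]]
side 0.59 [275. 222.] [[185.8, -29.1, 7.7], [236.7, 4.9, 22.8], [281.7, 31.6, 31.0]]
side 0.47 [333. 201.] [[-73.7, -86.8, -1.3], [16.2, -4.7, 43.9], [94.0, 108.7, 121.9]]
clock 9.725 tcp [556.  121.3 233.1] shift [-453.2 -127.1   33.3] turn [-1.800e-01  2.000e-02  2.832e+01] F [-0.1  0.3 -0.5] gap 77.1
```

View pics/wrist5.png

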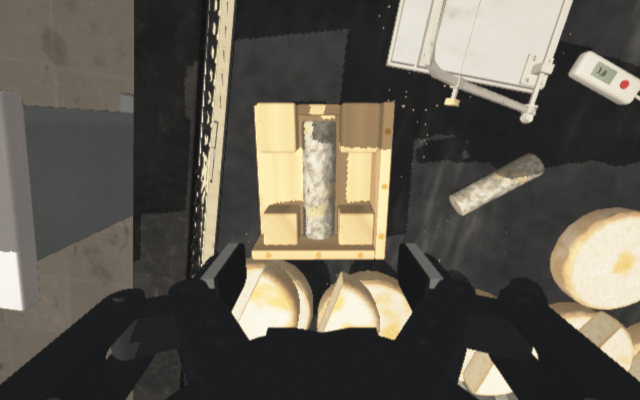

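The wrist view shows the log lying in the channel, columns 303–335 and rows 122–240, with its top at 46 mm as expected. Now for the board.

Request:
arm_command:
  motion:
    - {"x": -55,"y": -15,"z": 0,"rx": 0,"ry": 0,"rz": 0,"hand": -1}
    - {"x": -110,"y": -31,"z": 0,"rx": 0,"ry": 0,"rz": 6,"hand": -1}
    - {"x": -165,"y": -46,"z": 0,"rx": 0,"ry": 0,"rz": 12,"hand": -1}
    - {"x": -220,"y": -62,"z": 5,"rx": 0,"ry": 0,"rz": 18,"hand": -1}
    - {"x": -275,"y": -77,"z": 10,"rx": 0,"ry": 0,"rz": 24,"hand": -1}
    - {"x": -330,"y": -92,"z": 20,"rx": 0,"ry": 0,"rz": 28.3,"hand": -1}
    - {"x": -385,"y": -108,"z": 25,"rx": 0,"ry": 0,"rz": 28.3,"hand": -1}
    - {"x": -430,"y": -120,"z": 30,"rx": 0,"ry": 0,"rz": 28.3,"hand": -1}
    - {"x": -453,"y": -127,"z": 33,"rx": 0,"ry": 0,"rz": 28.3,"hand": -1}
    - {"x": -453,"y": -127,"z": 33,"rx": 0,"ry": 0,"rz": 28.3,"hand": -1}

```text
clock: 10.98
tcp_pos: [0.5083, -0.3475, 0.2003]
orientation: [-0.001, 0.812, 0.584, -0.0]
wrist_force: [-0.6, 0.3, 0.2]
finger_gap: 0.0853
```

```bash
python3 - <<'E'
from h import *
p=shot('wrist','wrist6.png');w=cloud(p)
P=sel(w,(.507,-.347),.105,.006,.05)
x,e,f=fit(P,'board',[.507,-.347,-.32,.025]);print(len(P),np.round(x*[1000,1000,57.3,1000],1),e)
T=P[P[:,2]>.03];c,s=np.cos(x[2]),np.sin(x[2]);q=T[:,:2]-x[:2];q=np.stack([c*q[:,0]+s*q[:,1],-s*q[:,0]+c*q[:,1]],1)*1000
print('batten',np.percentile(q,[1,99],axis=0).round(1).tolist())
plan(x[0],x[1],.2,np.degrees(x[2]))
E
```

```text
15367 [ 508.6 -350.6  -19.1   24.3] 0.0004900689271876467
batten [[-9.9, -42.6], [9.6, 44.9]]
clock 11.025 tcp [ 508.7 -346.3  200.8] shift [-4.1  1.3  0.8] turn [-0.1  -0.08  0.62] F [-0.5  0.7  0.8] gap 85.7
```

View pics/wrist6.png

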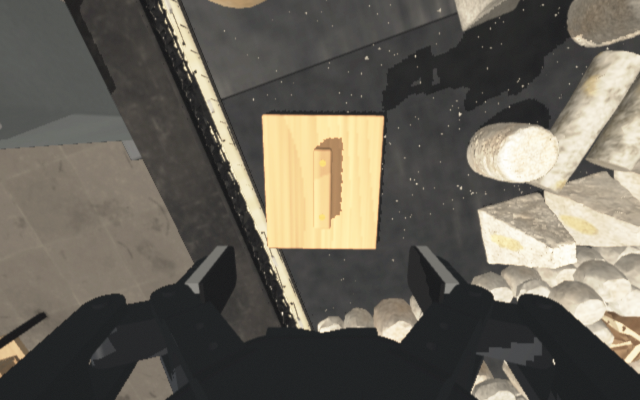

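The wrist view shows the board at columns 262–384, rows 113–248, with the batten up at (322,187), and the fit is good. I'll grasp the batten.

Request:
arm_command:
  motion:
    - {"x": -3,"y": 1,"z": 50,"rx": 0,"ry": 0,"rz": 0.6,"hand": -0.6}
    - {"x": -3,"y": 1,"z": 100,"rx": 0,"ry": 0,"rz": 0.6,"hand": -0.4}
    - {"x": -3,"y": 1,"z": 145,"rx": 0,"ry": 0,"rz": 0.6,"hand": -0.2}
    - {"x": -3,"y": 1,"z": 170,"rx": 0,"ry": 0,"rz": 0.6,"hand": -0.1}
    - {"x": -3,"y": 1,"z": 183,"rx": 0,"ry": 0,"rz": 0.6,"hand": 0}
    - {"x": -3,"y": 1,"z": 183,"rx": 0,"ry": 0,"rz": 0.6,"hand": 0}
    - {"x": -3,"y": 1,"z": 183,"rx": 0,"ry": 0,"rz": 0.6,"hand": 0}

```text
clock: 11.9
tcp_pos: [0.5101, -0.3501, 0.0203]
orientation: [0.001, 0.814, 0.58, 0.0]
wrist_force: [-0.1, 0.9, 0.2]
finger_gap: 0.0426
```

Request:
arm_command:
  motion:
    - {"x": 0,"y": 0,"z": 0,"rx": 0,"ry": 0,"rz": 0,"hand": 1}
    - {"x": 0,"y": 0,"z": 0,"rx": 0,"ry": 0,"rz": 0,"hand": 1}
    - {"x": 0,"y": 0,"z": 0,"rx": 0,"ry": 0,"rz": 0,"hand": 1}
    - {"x": 0,"y": 0,"z": 0,"rx": 0,"ry": 0,"rz": 0,"hand": 1}
    - {"x": 0,"y": 0,"z": 0,"rx": 0,"ry": 0,"rz": 0,"hand": 1}
  force: 60

```text
clock: 12.52
tcp_pos: [0.5098, -0.3505, 0.0203]
orientation: [0.001, 0.815, 0.58, 0.0]
wrist_force: [-1.2, 1.1, 5.4]
finger_gap: 0.0184
```

Request:
arm_command:
  motion:
    - {"x": 0,"y": 0,"z": -20,"rx": 0,"ry": 0,"rz": 0,"hand": 1}
    - {"x": 0,"y": 0,"z": -60,"rx": 0,"ry": 0,"rz": 0,"hand": 1}
    - {"x": 0,"y": 0,"z": -110,"rx": 0,"ry": 0,"rz": 0,"hand": 1}
    - {"x": 0,"y": 0,"z": -160,"rx": 0,"ry": 0,"rz": 0,"hand": 1}
    - {"x": 0,"y": 0,"z": -205,"rx": 0,"ry": 0,"rz": 0,"hand": 1}
    - {"x": 0,"y": 0,"z": -205,"rx": 0,"ry": 0,"rz": 0,"hand": 1}

```text
clock: 13.28
tcp_pos: [0.5107, -0.3514, 0.2282]
orientation: [0.004, 0.815, 0.58, 0.001]
wrist_force: [-0.4, -0.5, -3.6]
finger_gap: 0.0187
```

```bash
python3 - <<'E'
from h import *
p=shot('wrist','wrist7.png');w=cloud(p)
t=get_state()['tcp_pos']
P=sel(w,t[:2],.105,t[2]-.03,t[2]+.01)
x,e,f=fit(P,'board',[t[0],t[1],-.33,t[2]+.005]);print(len(P),np.round(x*[1000,1000,57.3,1000],1),e)
# plane
A=np.c_[P[:,:2]-t[:2],np.ones(len(P))];print('plane slope deg',np.degrees(np.linalg.lstsq(A,P[:,2],rcond=None)[0][:2]))
# target home (x0,y+2) in carrier; approach offset -12,+12 
C=np.array([.557,.1215]);a=np.radians(9.7);R=np.array([[np.cos(a),-np.sin(a)],[np.sin(a),np.cos(a)]])
g=C+R@[-.010,.012];print(g)
plan(g[0],g[1],.225,9.7)
E
```

```text
38722 [ 512.6 -353.1  -19.   232.2] 0.00045372842602800587
plane slope deg [ 0.2605376  -0.35489464]
[0.54512109 0.13164355]
clock 13.325 tcp [ 509.7 -350.6  225.4] shift [ 467.3 -124.3   -0.6] turn [  0.17   0.12 -28.79] F [ 0.4 -0.4 -3.6] gap 18.8
```

View pics/wrist7.png

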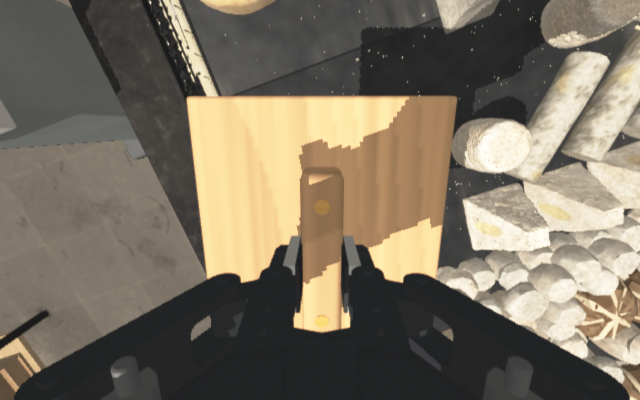

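The wrist view shows the board held level by the batten at (322,250). I'm moving it to an offset point over the carrier.

Request:
arm_command:
  motion:
    - {"x": 50,"y": -13,"z": 0,"rx": 0,"ry": 0,"rz": 0,"hand": 1}
    - {"x": 102,"y": -27,"z": 0,"rx": 0,"ry": 0,"rz": -5,"hand": 1}
    - {"x": 154,"y": -41,"z": 0,"rx": 0,"ry": 0,"rz": -11,"hand": 1}
    - {"x": 206,"y": -55,"z": 0,"rx": 0,"ry": 0,"rz": -17,"hand": 1}
    - {"x": 258,"y": -69,"z": 0,"rx": 0,"ry": 0,"rz": -23,"hand": 1}
    - {"x": 310,"y": -83,"z": 0,"rx": 0,"ry": 0,"rz": -28.8,"hand": 1}
    - {"x": 362,"y": -96,"z": 0,"rx": 0,"ry": 0,"rz": -28.8,"hand": 1}
    - {"x": 414,"y": -110,"z": 0,"rx": 0,"ry": 0,"rz": -28.8,"hand": 1}
    - {"x": 450,"y": -120,"z": 0,"rx": 0,"ry": 0,"rz": -28.8,"hand": 1}
    - {"x": 467,"y": -124,"z": 0,"rx": 0,"ry": 0,"rz": -28.8,"hand": 1}

```text
clock: 14.58
tcp_pos: [0.5431, 0.1339, 0.2214]
orientation: [-0.001, 0.644, 0.765, -0.001]
wrist_force: [0.2, -0.3, -3.6]
finger_gap: 0.0183
```

Request:
arm_command:
  motion:
    - {"x": 0,"y": 0,"z": 20,"rx": 0,"ry": 0,"rz": 0,"hand": 1}
    - {"x": 0,"y": 0,"z": 50,"rx": 0,"ry": 0,"rz": 0,"hand": 1}
    - {"x": 0,"y": 0,"z": 75,"rx": 0,"ry": 0,"rz": 0,"hand": 1}
    - {"x": 0,"y": 0,"z": 85,"rx": 0,"ry": 0,"rz": 0,"hand": 1}
    - {"x": 0,"y": 0,"z": 85,"rx": 0,"ry": 0,"rz": 0,"hand": 1}

```text
clock: 15.2
tcp_pos: [0.5438, 0.1315, 0.1377]
orientation: [-0.001, 0.645, 0.764, -0.001]
wrist_force: [0.6, 0.2, -2.5]
finger_gap: 0.0182
```

```bash
python3 - <<'E'
from h import *
t=get_state()['tcp_pos']
for n in ['wrist','scene','side']:
    p=shot(n,f'{n}8.png');w=cloud(p)
    P=sel(w,t[:2],.102,t[2]-.025,t[2]+.03)
    x,e,f=fit(P,'board',[t[0],t[1],.17,t[2]+.005]);print(n,len(P),np.round(x*[1000,1000,57.3,1000],1),e)
    P=sel(w,(.557,.122),.125,.008,.075)
    if len(P)>50:
        x,e,f=fit(P,'carrier',[.557,.122,.17,0]);print(n,'car',len(P),np.round(x*[1000,1000,57.3,1000],1),e)
plan(.545,.1316,.14,9.7)
E
```

```text
wrist 46379 [544.4 130.3   9.6 141.8] 0.00044310831776174595
scene 1174 [542.3 133.1   9.3 143.3] 0.0018006426718626487
scene car 1301 [555.7 123.5   9.6   1.2] 0.001712685375348632
side 1276 [546.6 133.4   9.9 142.3] 0.0014033138106253162
side car 1394 [557.2 122.1   9.7  -1.4] 0.0015900784874654222
clock 15.35 tcp [545.3 131.9 139.8] shift [-0.2 -0.4 -0.2] turn [0.1  0.01 0.  ] F [-0.7 -0.7 -2.4] gap 18.5
```

View pics/wrist8.png

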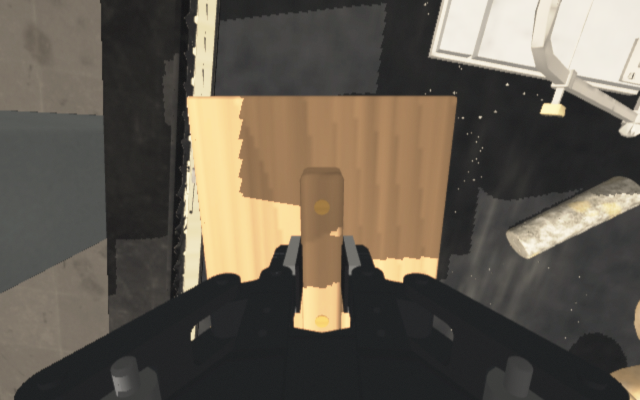

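View pics/scene8.png

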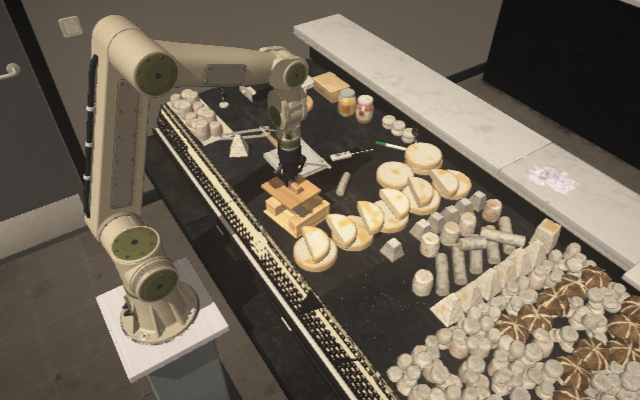

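The views agree: the board is about 10 mm short of both rails in x and y, square to within 0.3°, and its underside is at about 117 mm. Lowering it now.

Request:
arm_command:
  motion:
    - {"x": 0,"y": 0,"z": 20,"rx": 0,"ry": 0,"rz": 0,"hand": 1}
    - {"x": 0,"y": 0,"z": 40,"rx": 0,"ry": 0,"rz": 0,"hand": 1}
    - {"x": 0,"y": 0,"z": 52,"rx": 0,"ry": 0,"rz": 0,"hand": 1}
    - {"x": 0,"y": 0,"z": 58,"rx": 0,"ry": 0,"rz": 0,"hand": 1}
    - {"x": 0,"y": 0,"z": 61,"rx": 0,"ry": 0,"rz": 0,"hand": 1}
    - {"x": 0,"y": 0,"z": 63,"rx": 0,"ry": 0,"rz": 0,"hand": 1}
    - {"x": 0,"y": 0,"z": 63,"rx": 0,"ry": 0,"rz": 0,"hand": 1}

```text
clock: 16.23
tcp_pos: [0.5447, 0.1321, 0.0761]
orientation: [0.0, 0.645, 0.764, 0.0]
wrist_force: [-0.2, 0.2, -2.7]
finger_gap: 0.018
```

Request:
arm_command:
  motion:
    - {"x": 0,"y": 0,"z": 1,"rx": 0,"ry": 0,"rz": 0,"hand": 1}
    - {"x": 0,"y": 0,"z": 2,"rx": 0,"ry": 0,"rz": 0,"hand": 1}
    - {"x": 0,"y": 0,"z": 3,"rx": 0,"ry": 0,"rz": 0,"hand": 1}
    - {"x": 0,"y": 0,"z": 3,"rx": 0,"ry": 0,"rz": 0,"hand": 1}

```text
clock: 16.73
tcp_pos: [0.5445, 0.132, 0.0727]
orientation: [-0.0, 0.645, 0.764, -0.0]
wrist_force: [0.2, 0.5, -2.8]
finger_gap: 0.0186
```

Request:
arm_command:
  motion:
    - {"x": 0,"y": 0,"z": 1,"rx": 0,"ry": 0,"rz": 0,"hand": 1}
    - {"x": 0,"y": 0,"z": 2,"rx": 0,"ry": 0,"rz": 0,"hand": 1}
    - {"x": 0,"y": 0,"z": 2,"rx": 0,"ry": 0,"rz": 0,"hand": 1}

```text
clock: 17.1
tcp_pos: [0.5446, 0.1321, 0.0723]
orientation: [0.0, 0.645, 0.765, 0.0]
wrist_force: [-4.0, -1.0, 7.5]
finger_gap: 0.0187
```

On the blocks now. I'll ease off 1 mm and slide toward the +x rail (tool +y).

Request:
arm_command:
  motion:
    - {"x": 0,"y": 0,"z": -1,"rx": 0,"ry": 0,"rz": 0,"hand": 1}
    - {"x": 0,"y": 2,"z": -1,"rx": 0,"ry": 0,"rz": 0,"hand": 1}
    - {"x": 0,"y": 4,"z": -1,"rx": 0,"ry": 0,"rz": 0,"hand": 1}
    - {"x": 0,"y": 6,"z": -1,"rx": 0,"ry": 0,"rz": 0,"hand": 1}
    - {"x": 0,"y": 7.5,"z": -1,"rx": 0,"ry": 0,"rz": 0,"hand": 1}
    - {"x": 0,"y": 7.5,"z": -1,"rx": 0,"ry": 0,"rz": 0,"hand": 1}

```text
clock: 17.85
tcp_pos: [0.5514, 0.1332, 0.0723]
orientation: [-0.0, 0.645, 0.765, -0.0]
wrist_force: [-4.7, -1.5, 5.0]
finger_gap: 0.0187
```

Request:
arm_command:
  motion:
    - {"x": -2,"y": 0,"z": 0,"rx": 0,"ry": 0,"rz": 0,"hand": 1}
    - {"x": -4,"y": 0,"z": 0,"rx": 0,"ry": 0,"rz": 0,"hand": 1}
    - {"x": -6,"y": 0,"z": 0,"rx": 0,"ry": 0,"rz": 0,"hand": 1}
    - {"x": -7.5,"y": 0,"z": 0,"rx": 0,"ry": 0,"rz": 0,"hand": 1}
    - {"x": -7.5,"y": 0,"z": 0,"rx": 0,"ry": 0,"rz": 0,"hand": 1}

```text
clock: 18.48
tcp_pos: [0.5541, 0.1261, 0.0723]
orientation: [0.0, 0.645, 0.765, 0.001]
wrist_force: [-0.3, 3.6, 6.1]
finger_gap: 0.0186
```

```bash
python3 - <<'E'
from h import *
t=get_state()['tcp_pos']
p=shot('wrist','wrist9.png');w=cloud(p)
for nm in ['carrier','carrier','board']:pass
P=sel(w,t[:2],.14,.02,.1)
def cf(P,o=(.557,.1215),a=9.7):
    c,s=np.cos(np.radians(a)),np.sin(np.radians(a));d=P-[*o,0]
    return np.stack([c*d[:,0]+s*d[:,1],-s*d[:,0]+c*d[:,1],d[:,2]],1)*1000
Q=cf(P);
for y0 in range(-10,95,15):
    k=(Q[:,1]>y0)&(Q[:,1]<y0+15)&(Q[:,0]>50)
    b=Q[k];print(y0,[ (int(z0),len(c),np.percentile(c[:,0],[1,99]).round(1).tolist()) for z0 in (58,) for c in [b[(b[:,2]>60.5)&(b[:,2]<72)]]])
plan(t[0],t[1],t[2],9.7)
E
python3 - <<'E'
import cv2
i=cv2.imread('pics/wrist9.png');print(i.shape)
E
```

```text
-10 [(58, 1229, [50.2, 79.4])]
5 [(58, 1308, [50.3, 79.4])]
20 [(58, 1407, [50.2, 79.4])]
35 [(58, 1517, [50.3, 79.6])]
50 [(58, 1665, [50.3, 79.5])]
65 [(58, 1739, [50.3, 79.5])]
80 [(58, 776, [50.4, 79.5])]
clock 18.525 tcp [554.1 126.1  72.3] shift [ 0. -0.  0.] turn [ 0.11 -0.03  0.03] F [-1.7  4.3  5.5] gap 18.4
(400, 640, 3)
```

View pics/wrist9.png

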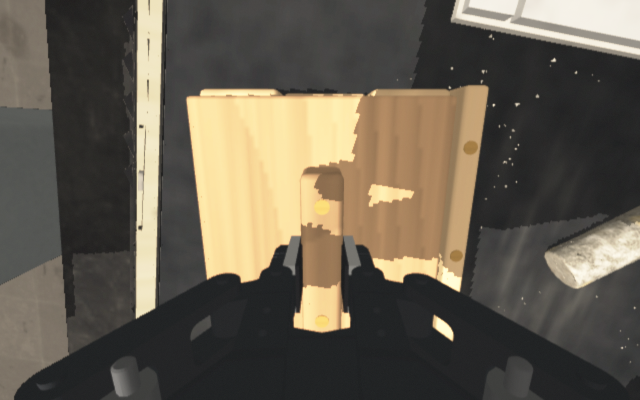

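The board is on the blocks and parallel, and the +x rail (columns 455–488) is nearly touched. I'll keep pushing until resistance shows.

Request:
arm_command:
  motion:
    - {"x": 0,"y": 1,"z": 0,"rx": 0,"ry": 0,"rz": 0,"hand": 1}
    - {"x": 0,"y": 2,"z": 0,"rx": 0,"ry": 0,"rz": 0,"hand": 1}
    - {"x": 0,"y": 3,"z": 0,"rx": 0,"ry": 0,"rz": 0,"hand": 1}
    - {"x": 0,"y": 3,"z": 0,"rx": 0,"ry": 0,"rz": 0,"hand": 1}

```text
clock: 19.02
tcp_pos: [0.5541, 0.1261, 0.0723]
orientation: [-0.001, 0.645, 0.764, -0.001]
wrist_force: [-9.1, 2.1, 12.0]
finger_gap: 0.0187
```

Request:
arm_command:
  motion:
    - {"x": -1,"y": 0,"z": 0,"rx": 0,"ry": 0,"rz": 0,"hand": 1}
    - {"x": -2,"y": 0,"z": 0,"rx": 0,"ry": 0,"rz": 0,"hand": 1}
    - {"x": -3,"y": 0,"z": 0,"rx": 0,"ry": 0,"rz": 0,"hand": 1}
    - {"x": -3,"y": 0,"z": 0,"rx": 0,"ry": 0,"rz": 0,"hand": 1}

```text
clock: 19.52
tcp_pos: [0.5562, 0.1241, 0.0723]
orientation: [-0.001, 0.644, 0.765, 0.0]
wrist_force: [-3.5, 5.0, 8.4]
finger_gap: 0.0183
```

Request:
arm_command:
  motion:
    - {"x": 0,"y": 1,"z": -0.7,"rx": 0,"ry": 0,"rz": 0,"hand": 1}
    - {"x": 0,"y": 2,"z": -0.7,"rx": 0,"ry": 0,"rz": 0,"hand": 1}
    - {"x": 0,"y": 3,"z": -0.7,"rx": 0,"ry": 0,"rz": 0,"hand": 1}
    - {"x": 0,"y": 3,"z": -0.7,"rx": 0,"ry": 0,"rz": 0,"hand": 1}

```text
clock: 20.02
tcp_pos: [0.5562, 0.1241, 0.0723]
orientation: [-0.002, 0.644, 0.765, -0.002]
wrist_force: [-10.8, 3.8, 10.7]
finger_gap: 0.0181
```

Request:
arm_command:
  motion:
    - {"x": -1,"y": 0,"z": 0,"rx": 0,"ry": 0,"rz": 0,"hand": 1}
    - {"x": -2,"y": 0,"z": 0,"rx": 0,"ry": 0,"rz": 0,"hand": 1}
    - {"x": -3,"y": 0,"z": 0,"rx": 0,"ry": 0,"rz": 0,"hand": 1}
    - {"x": -3,"y": 0,"z": 0,"rx": 0,"ry": 0,"rz": 0,"hand": 1}

```text
clock: 20.52
tcp_pos: [0.5564, 0.1232, 0.0723]
orientation: [-0.004, 0.644, 0.765, -0.0]
wrist_force: [-10.5, 10.9, 10.5]
finger_gap: 0.0186
```

```bash
python3 - <<'E'
from h import *
for n in ['wrist','scene','side']:
    p=shot(n,f'{n}10.png')
    pickle.dump(p,open(f'{n}10.pkl','wb'))
i=cv2.imread('pics/wrist10.png')[70:300,170:510];cv2.imwrite('pics/w10c.png',cv2.resize(i,None,fx=2.3,fy=2.3,interpolation=cv2.INTER_CUBIC))
i=cv2.imread('pics/scene10.png')[160:250,240:350];j=cv2.imread('pics/side10.png')[140:250,290:400]
cv2.imwrite('pics/ss10.png',np.hstack([cv2.resize(i,(390,390),interpolation=cv2.INTER_CUBIC),cv2.resize(j,(390,390),interpolation=cv2.INTER_CUBIC)]))
s=get_state();print(s['tcp_pos'],s['wrist_force'])
E
```

```text
[0.5564568  0.12324033 0.07229307] [-11.15008766  10.99082239  10.40651306]
```

View pics/w10c.png

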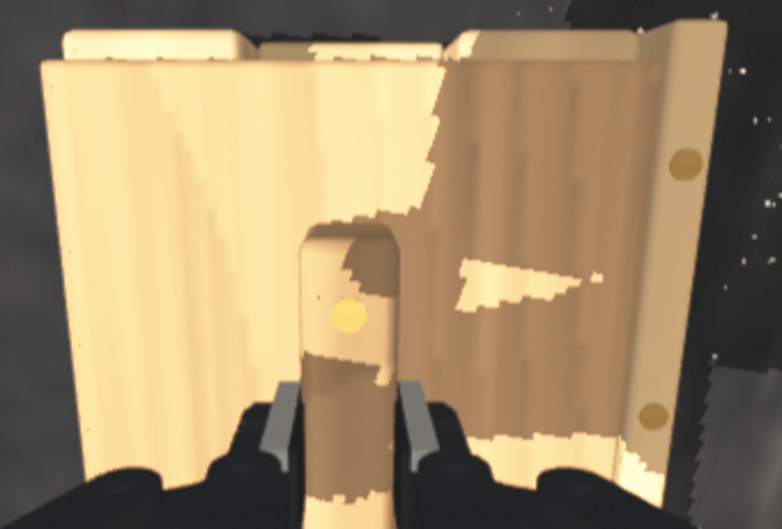

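View pics/ss10.png

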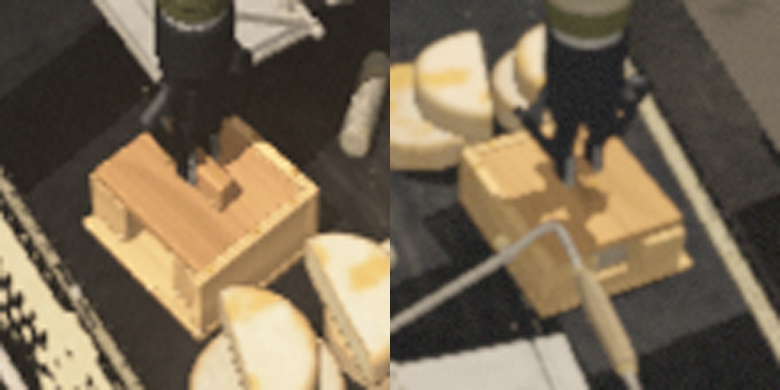

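```bash
python3 - <<'E'
from h import *
def cf(P,o=(.557,.1215),a=9.7):
    c,s=np.cos(np.radians(a)),np.sin(np.radians(a));d=P-[*o,0]
    return np.stack([c*d[:,0]+s*d[:,1],-s*d[:,0]+c*d[:,1],d[:,2]],1)*1000
MOD['home']=MOD['carrier']+[b+np.array([0,.002,.077]) for b in MOD['board']]
for n in ['wrist','scene','side']:
    w=cloud(pickle.load(open(f'{n}10.pkl','rb')))
    Q=cf(sel(w,(.557,.1215),.14,-.01,.075))
    t=(Q[:,2]>60)&(Q[:,2]<67.5)&(abs(Q[:,0])<60);k=t&(Q[:,1]>60)
    for x0 in(-60,-30,30):
        kk=k&(Q[:,0]>x0)&(Q[:,0]<x0+30)
        b=(Q[:,2]>47)&(Q[:,2]<56)&(Q[:,0]>x0)&(Q[:,0]<x0+30)&(Q[:,1]>70)
        if kk.sum()>10 and b.sum()>5: print(n,x0,'board +y edge',np.percentile(Q[kk,1],[97,99]).round(1),'block edge',np.percentile(Q[b,1],[2,50,97,99]).round(1),'board z',np.median(Q[kk,2]).round(1))
    P=sel(w,(.557,.1215),.13,.008,.075)
    for y in (-40,0,60):
        k=(Q[:,2]>59)&(Q[:,2]<66)&(Q[:,0]<-50)&(abs(Q[:,1]-y)<20)
        if k.sum()>10: print(n,'-x edge at y',y,np.percentile(Q[k,0],[1,3]).round(1))
    # plane of board top
    k=(Q[:,2]>57)&(Q[:,2]<69)&(abs(Q[:,0])<60)&(Q[:,1]>-60)&(Q[:,1]<78);k&=~((abs(Q[:,0])<20)&(abs(Q[:,1])<55))
    A=np.c_[Q[k,:2],np.ones(k.sum())];print(n,'plane',np.degrees(np.linalg.lstsq(A,Q[k,2],rcond=None)[0][:2]).round(2),np.median(Q[k,2]).round(2))
E
```

```text
wrist -60 board +y edge [80.1 80.5] block edge [82.1 85.3 89.1 89.2] board z 63.3
wrist -30 board +y edge [80.1 80.6] block edge [82.2 85.2 88.3 88.5] board z 63.3
wrist 30 board +y edge [80.2 80.7] block edge [82.3 85.3 88.5 88.6] board z 63.3
wrist -x edge at y 0 [-66.8 -66.4]
wrist -x edge at y 60 [-66.8 -66.4]
wrist plane [-0.03 -0.03] 63.37
scene -x edge at y -40 [-72.5 -71.9]
scene -x edge at y 0 [-72.6 -70.4]
scene -x edge at y 60 [-71.  -70.7]
scene plane [0.27 0.03] 63.57
side -60 board +y edge [84.2 85.4] block edge [80.9 87.2 92.7 94.4] board z 62.6
side -30 board +y edge [84.3 84.6] block edge [79.6 83.2 91.4 91.9] board z 63.1
side 30 board +y edge [83.8 84.4] block edge [81.6 87.4 93.8 94.7] board z 62.1
side -x edge at y -40 [-63.8 -63.7]
side -x edge at y 0 [-67.1 -65.5]
side -x edge at y 60 [-66.7 -66.5]
side plane [-0.06 -0.09] 62.11
```

Board and block edges are 8–8.5 mm apart at +y (home is 8), the board top is level at 63–64 mm, and there is no visible gap. One firmer push both ways, then I relax and release.

Request:
arm_command:
  motion:
    - {"x": -1,"y": 1,"z": -0.7,"rx": 0,"ry": 0,"rz": 0,"hand": 1}
    - {"x": -2,"y": 2,"z": -1,"rx": 0,"ry": 0,"rz": 0,"hand": 1}
    - {"x": -2,"y": 2,"z": -1,"rx": 0,"ry": 0,"rz": 0,"hand": 1}

```text
clock: 21.05
tcp_pos: [0.5565, 0.1232, 0.0723]
orientation: [-0.006, 0.644, 0.765, -0.001]
wrist_force: [-14.7, 15.3, 9.9]
finger_gap: 0.0186
```

It doesn't move under 15 N each way, so it is against both rails. I'll ease most of the push and open.

Request:
arm_command:
  motion:
    - {"x": 2.5,"y": -2.5,"z": 0,"rx": 0,"ry": 0,"rz": 0,"hand": 1}
    - {"x": 4.5,"y": -4.5,"z": 0,"rx": 0,"ry": 0,"rz": 0,"hand": 1}
    - {"x": 5,"y": -5,"z": -0.5,"rx": 0,"ry": 0,"rz": 0,"hand": 1}
    - {"x": 5,"y": -5,"z": -0.5,"rx": 0,"ry": 0,"rz": 0,"hand": 1}

```text
clock: 21.55
tcp_pos: [0.5563, 0.1231, 0.0733]
orientation: [-0.0, 0.645, 0.764, -0.0]
wrist_force: [-0.3, 0.8, -4.3]
finger_gap: 0.0185
```

Request:
arm_command:
  motion:
    - {"x": 0,"y": 0,"z": 1,"rx": 0,"ry": 0,"rz": 0,"hand": 1}
    - {"x": 0,"y": 0,"z": 1.5,"rx": 0,"ry": 0,"rz": 0,"hand": 1}
    - {"x": 0,"y": 0,"z": 1.5,"rx": 0,"ry": 0,"rz": 0,"hand": 1}

```text
clock: 21.92
tcp_pos: [0.5565, 0.1232, 0.0725]
orientation: [-0.0, 0.645, 0.764, -0.0]
wrist_force: [-2.1, 1.4, -1.5]
finger_gap: 0.0186
```

Resting on the blocks again, pressed lightly toward both rails. Opening and lifting away.

Request:
arm_command:
  motion:
    - {"x": 0,"y": 0,"z": 0,"rx": 0,"ry": 0,"rz": 0,"hand": 0.4}
    - {"x": 0,"y": 0,"z": 0,"rx": 0,"ry": 0,"rz": 0,"hand": 0}
    - {"x": 0,"y": 0,"z": 0,"rx": 0,"ry": 0,"rz": 0,"hand": -0.2}
    - {"x": 0,"y": 0,"z": -10,"rx": 0,"ry": 0,"rz": 0,"hand": -0.3}
    - {"x": 0,"y": 0,"z": -40,"rx": 0,"ry": 0,"rz": 0,"hand": -0.3}
    - {"x": 0,"y": 0,"z": -90,"rx": 0,"ry": 0,"rz": 0,"hand": -0.3}
    - {"x": 0,"y": 0,"z": -140,"rx": 0,"ry": 0,"rz": 0,"hand": -0.3}
    - {"x": 0,"y": 0,"z": -170,"rx": 0,"ry": 0,"rz": 0,"hand": -0.3}
    - {"x": 0,"y": 0,"z": -170,"rx": 0,"ry": 0,"rz": 0,"hand": -0.3}

```text
clock: 23.05
tcp_pos: [0.5585, 0.1236, 0.2464]
orientation: [0.002, 0.645, 0.764, 0.002]
wrist_force: [0.1, -0.5, -0.6]
finger_gap: 0.0556
```

```bash
python3 - <<'E'
from h import *
p=shot('wrist','wrist11.png');w=cloud(p)
P=sel(w,(.557,.1215),.13,.055,.1)
c,s=np.cos(np.radians(9.7)),np.sin(np.radians(9.7));d=P-[.557,.1215,0]
Q=np.stack([c*d[:,0]+s*d[:,1],-s*d[:,0]+c*d[:,1],d[:,2]],1)*1000
k=(Q[:,2]<73)&(abs(Q[:,0])<60)&(abs(Q[:,1])<70)&~((abs(Q[:,0])<20)&(abs(Q[:,1])<55))
A=np.c_[Q[k,:2],np.ones(k.sum())];print('plane deg',np.degrees(np.linalg.lstsq(A,Q[k,2],rcond=None)[0][:2]).round(2),np.median(Q[k,2]))
for y in range(-60,80,30):
    m=(abs(Q[:,1]-y)<15)&(Q[:,2]<72)
    print(y,'-x edge',np.percentile(Q[m,0],1).round(1),'rail outer',np.percentile(Q[m,0],99).round(1), end=' ')
    m=(abs(Q[:,0]-y)<15)&(Q[:,2]<72)
    if m.sum(): print('x=',y,'+y edge',np.percentile(Q[m,1],99).round(1),'-y',np.percentile(Q[m,1],1).round(1))
i=cv2.imread('pics/wrist11.png')[60:330,180:480];cv2.imwrite('pics/w11c.png',cv2.resize(i,None,fx=2.2,fy=2.2,interpolation=cv2.INTER_CUBIC))
shot('scene','scene11.png');print(get_state()['tcp_pos'])
E
```

```text
plane deg [-0.04 -0.04] 63.32980668657481
-60 -x edge -65.3 rail outer 77.7 x= -60 +y edge 79.4 -y -117.0
-30 -x edge -66.0 rail outer 78.7 x= -30 +y edge 79.4 -y -89.3
0 -x edge -65.9 rail outer 78.6 x= 0 +y edge 80.5 -y -89.4
30 -x edge -66.1 rail outer 78.6 x= 30 +y edge 79.5 -y -122.4
60 -x edge -65.7 rail outer 78.3 x= 60 +y edge 83.9 -y -87.6
[0.55666693 0.12344056 0.24265353]
```

View pics/w11c.png

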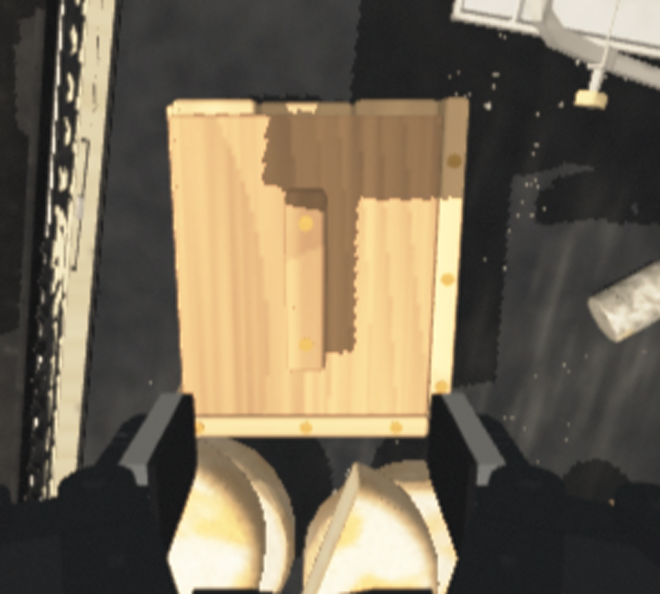

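View pics/scene11.png

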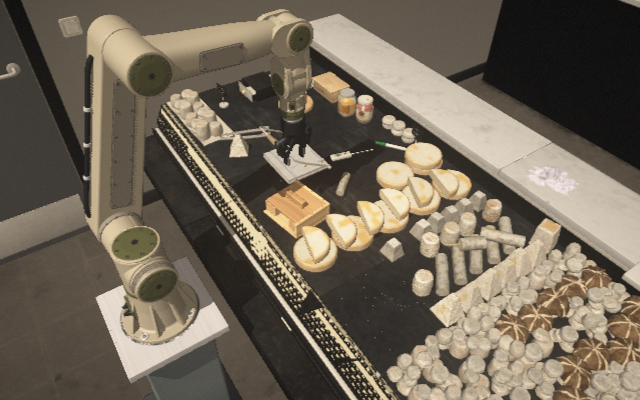

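The enlarged view shows the board flush along both rails (right and bottom edges), square and level, with the batten up. Nothing else has moved. Handing in.

```bash
python3 -c "
from h import *
print(hand_in())"
```

```text
the job is handed in; nothing more can be done
None
```

The carrier is packed and the job is handed in at about 23 s of the 64 s allowed. The larger grey log went into the channel first. The cover board followed, lowered onto the four blocks and slid into the rail corner until it stopped moving under about 15 N each way.

**Log:** before covering it, the wrist camera showed it lying along the channel with its top at about 46 mm, as expected.

**Board:** after release it was level within about 0.05°, with its top at 63.3 mm against a nominal 64 mm. It sat square with no visible gap at either rail, batten up.

**Other cheeses:** in the last scene picture they appeared where they started. I did not measure them again.

**Disagreements and slips:**
- The cameras differed by 2–3 mm on absolute positions, so I judged the fit from contact forces and from distances within a single image.
- While I eased off before release, the board lifted by about 1 mm. I set it back on the blocks before opening the gripper.
- The first move call was refused for missing keys, and nothing moved.

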